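Test-spin the banding wheel and brake it on its start mark

TASK

Test-run the banding wheel under the wooden roundel: with a fingertip flick it spinning by one of its centring pins, either way round, and let it run by itself, touching nothing, for at least four seconds, all that time no slower than one turn in five seconds. Then brake it with a fingertip on its bare rim and leave it standing still, with your hand clear, the red start mark within 12 mm of the brass pointer. Nothing is to be lifted or carried: the roundel stays lying between the pins, do not slam or lean on the wheel, and do not disturb the other things on the desk.

Things in the scene. Friction and masses are not known exactly. Their poses are not given: they have to be found in the camera images.
- wheel_base: Fixed green cast foot, 164 mm across, of the banding wheel (a hand-decorator's turntable), bolted down. Origin: on the wheel's axis, at desk level; z up, along the axis. A bracket 22 mm wide goes out under the head along -x and rises 184 mm from the axis to 102 mm over the desk; it carries the pointer.
- pointer_tip (a point): Tip of the brass pointer, a cone 20 mm thick and 36 mm long on the bracket, aimed at the axis; the tip is 144 mm from the axis (4 mm outside the rim), on the -x side of wheel_base, 85 mm over the desk.
- wheel_head: Turning head: flat grey iron disc 280 mm across, 9 mm thick, top 85 mm over the desk, 3 kg, very free: turns endlessly either way, coasting it loses under 0.1 rad/s each second and runs on for over half a minute; stays where stopped. Origin on the axis at the underside, z up. Bare flat rim, 82 to 140 mm from the axis: a fingertip pressed on it from above stops it by friction and can drag it.
- red_mark (a point): Outer end of the red start mark, on the disc's edge at its top: 140 mm from the axis, 85 mm over the desk. The mark is a painted red stripe 10 mm wide on top of the disc, running radially from 94 to 140 mm from the axis, on the -x side of wheel_head.
- pin_a (a point): Top centre of a centring pin: an upright black rubber post, 13 mm across, standing 32 mm above the disc (top 117 mm over the desk), 73.5 mm from the axis, fixed to wheel_head, opposite the red mark. Pushed sideways (along the rim) it turns the wheel.
- pin_b (a point): The same for the second pin, 120 degrees on, anticlockwise seen from above.
- pin_c (a point): The same for the third pin, 240 degrees on from pin_a, anticlockwise seen from above.
- roundel: Round wooden plaque with a printed ibex and a green band, 130 mm across, 14 mm thick, 0.1 kg, lying loose on the disc between the three pins with 2 mm play; its top is 99 mm over the desk. Origin: centre of its underside. It rides round with the wheel.
- paint_pot: Loose glass pot of green paint with a white lid, 61 mm across, 62 mm high, on the desk near the wheel. Origin: centre of its underside. Leave alone.
- picture_block: Loose wooden block with a picture of an ibex on top, 70 x 70 x 40 mm high. Origin: centre of its underside. Leave alone.
- red_pen: Loose red pen lying on the desk, 150 mm long along its x, 10 mm thick. Origin: middle of its underside. Leave alone.
- mouse: Loose black computer mouse, 108 mm long along its x, 60 mm wide, 33 mm high. Origin: centre of its underside. Leave alone.
There are look-alikes about, which are no part of the job. There is more than one size of the roundel; the job needs the largest.

How it is judged:
On the way, in this order (a step that is already met when the one before it is completed fails the run):
1. the wheel runs by itself, touched by nothing of the robot, faster than 1.25 rad/s (a turn in five seconds), for 4 s (angular speed of wheel_head above 1.25 rad/s and contact force between each of the fingers, the arm and wheel_head below 0.05 N), for 4 s.
2. a fingertip is put to the running wheel to brake it (contact force between the fingers and wheel_head above 0.3 N).
At the end, for the whole second after the job is handed in: The wheel stands still (under 0.05 rad/s) with the outer end of the red mark within 12 mm (5 degrees) round the rim of the pointer's tip; the roundel lies flat on the disc between its pins, within 6 mm of the axis (horizontal distance between red_mark and pointer_tip below 0.013 m and angular speed of wheel_head below 0.05 rad/s and horizontal distance between roundel and wheel_base below 0.006 m and height (world z) of roundel between 0.082 and 0.088 m); the robot touches nothing.
It fails at once if the roundel is lifted or pushed out from between the pins (height (world z) of roundel above 0.095 m or horizontal distance between roundel and wheel_base above 0.012 m or angle between roundel's own z axis and vertical above 0.15 rad).
It fails at once if the wheel is slammed or leaned on (over 200 N) (contact force between the fingers and wheel_head above 200 N).
It fails at once if the pot, block, pen or mouse is disturbed (moved more than 10 mm) (distance of any of paint_pot, picture_block, red_pen, mouse from where it was at the start of the episode above 0.01 m).
It also fails if it takes over 54 s, if anything falls off the work surface, if the arm or the gripper's body presses on something with over 40 N, if the wrist force passes 120 N, or if a joint passes its speed limit or range.

ROBOT

A 6-joint arm with a two-finger parallel gripper is mounted at the origin on the work surface. World frame = base frame: x ahead of the robot, y to its left, z up, the work surface at z = 0. Lengths are in m, angles in rad, forces in N, time in s.
With the tool pointing down it reaches from about 0.375 to 0.9 m from the base axis. Payload 3.1 kg.
Tool frame: the origin (TCP) lies midway between the tips of the shut fingers; the grasp point (between the pads) lies 19 mm behind it; x points along the fingers, z is the direction in which the jaws open and shut, and the axes are right-handed (so a half turn about x gives the same grasp; the last joint's range is limited). The gripper opens to 87 mm and grips with 3 to 60 N. Pads are 19 mm wide; open, the fingers measure 117 mm over their backs; the gripper's body (75 mm by 190 mm) begins 51 mm behind the grasp point.
Start: joints at [1.149, 0.527, 1.433, -0, 1.181, -0.178], TCP at [0.15, 0.607, 0.223] pointing down, gripper open.
Joint ranges: [-3.08, 3.08], [-0.75, 2.2], [0.22, 2.44], [-1.43, 4.57], [0, 2.65], [-2.85, 2.85]. Speed limits (rad/s): [2.79, 2.79, 3.14, 3.14, 3.14, 3.14].

INTERFACE

Orientations are given as a unit quaternion [x, y, z, w].
In Python, from rig import robot, optics, workorder gives the robot as it stands.
- The arm moves only by the tool arm_command, never from a script. Its argument "plan" is a list of rows, each a list of 7 numbers: the shift along the tool's x, y, z in cm, then the turn, a rotation vector about the tool's x, y, z in rad, then the finger opening in cm, from 0 to 8.7. In form: [[x, y, z, ax, ay, az, gripper], ...]. A call has 1 to 12 rows; each row shifts and turns the pose as measured when the row begins, along the tool's axes as they then stand; what a row does not reach is not made up. A row lasts 1/8 s, in which the tool goes at most 62.5 mm and 10.7 degrees, less where a joint would pass 70% of its speed; a pose out of reach is approached as far as the arm can. A call with a gripper value outside its range is refused whole. The fingers move at their own pace and stop on an object; "grip_force" is the grip in N (left out, the last holds). Time passes only in rows, so rows that do not move let the fingers close. It gives the time, the measured TCP pose, the force and the opening at its end, in the units of the state.
- robot.get_obs(): the state, without advancing time (a new reading comes with each control period).
- optics.camera(name): name is "scene" or "top"; returns (picture, depth): 420x560x3 uint8, blue, green, red; 420x560 float32, m along the optical axis (not along the pixel's ray), 0 where there is no reading.
- optics.camera_info(name): a dict with "mtx" (3x3 intrinsics, pixels), "k1" (the pictures are not rectified: a ray, as slopes to the right and down, at radius r is drawn at 1 + k1 r^2 times it, then the intrinsics apply), "position" and "rotation" of the camera in the world. Camera axes: x right, y down, z forward; pixel columns grow to the right and rows downward; lengths in m; the calibration is good to about 2 mm. A picture is of the moment at which its call begins. camera_info takes no time and is no camera call.
- workorder.hand_in(): hands the job in, once; it reports no verdict.
The state is a dict: "time": time; "q": joint angles; "joint_velocities": joint speeds; "joint_torque": joint torques, N m; "position": TCP position; "tool_rot": TCP orientation; "ft_force": force on the tool from outside, world axes, zero at the start; "moment": the same for the moment, N m; "grip_width": finger opening in m.
Only numpy, scipy, OpenCV 4.12 (cv2) and the standard library are available. Lean on these libraries where they do the work, as an engineer would, in place of code of your own. Each camera call takes 0.05 s, during which the arm holds its last target. There are 200 camera calls.

## Working session

There is one attempt and no reset: what is moved stays moved. The work goes in short steps, Python scripts to look and compute and a tool call to move; the robot and the scene stay as the last step left them, time stands still between calls to the robot, and variables do not carry over. Pictures are saved under pics/ and viewed, about 8 in all and at most 12, crops included, and the job is handed in when it is done.

Besides the shell and the picture viewer there is one more tool, called by a JSON object that holds its "method" and its "body", one argument or row to a line. arm_command: Moves the arm, as the interface text tells. Its arguments: {"type":"object","properties":{"plan":{"type":"array"},"grip_force":{"type":"number"}},"required":["plan"]}

```bash
mkdir -p pics; ls
python3 - <<'E'
from rig import robot, optics, workorder
import cv2,numpy as np
for n in("scene","top"):
    p,d=optics.camera(n); cv2.imwrite(f"pics/{n}0.png",p); np.save(f"pics/{n}0.npy",d)
    print(n,optics.camera_info(n))
print(robot.get_obs())
E
```

```text
pics
scene {'mtx': array([[432.1390027 ,   0.        , 277.83335578],
       [  0.        , 432.1390027 , 210.35262018],
       [  0.        ,   0.        ,   1.        ]]), 'k1': 0.02605769373918318, 'position': array([ 1.19409042, -0.00467091,  0.7947279 ]), 'rotation': array([ 0.68795626,  0.63116679, -0.23808918, -0.2676905 ])}
top {'mtx': array([[444.56965511,   0.        , 285.5193229 ],
       [  0.        , 444.56965511, 210.32788979],
       [  0.        ,   0.        ,   1.        ]]), 'k1': -0.04493509879622588, 'position': array([0.40296489, 0.07834759, 0.97510379]), 'rotation': array([ 0.7096419 , -0.69885117,  0.07044581, -0.05525222])}
{'time': 0.1, 'q': array([ 1.14949406e+00,  5.28392951e-01,  1.43378567e+00, -9.22814086e-06,
        1.18141313e+00, -1.78493915e-01]), 'joint_velocities': array([ 0.00031742, -0.00135493, -0.0030569 , -0.00055248,  0.00108904,
       -0.00020933]), 'joint_torque': array([-8.73440640e-04, -4.40984666e+01, -1.77150321e+01,  6.34458871e-02,
        5.33689745e-02, -3.79403457e-05]), 'position': array([0.14995981, 0.60605155, 0.22165371]), 'tool_rot': array([-0.43609995,  0.55749552,  0.43543497,  0.55624811]), 'ft_force': array([-0.41551816,  0.3366481 , -0.03873178]), 'moment': array([-0.01769102,  0.03578549, -0.01914534]), 'grip_width': 0.08707082229403086}
```

View pics/top0.png

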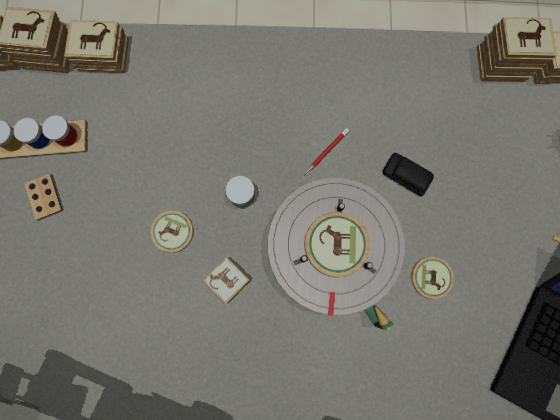

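View pics/scene0.png

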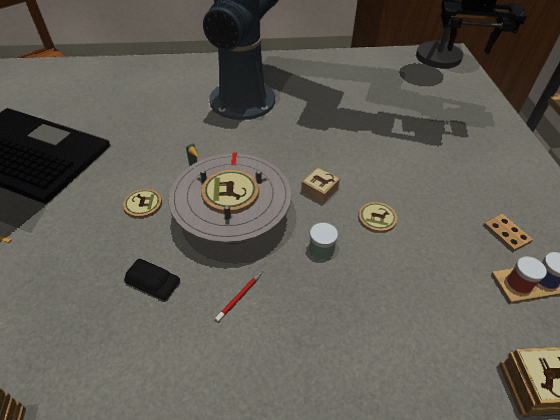

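The top view shows the wheel at about (336,245), carrying the large roundel. The pins are near (340,205), (305,259) and (369,267), the red mark at (332,303), and the brass pointer with its green bracket at (378,318).

Look-alikes: small roundels at (172,231) and (433,278), and the picture block at (226,280). Red things are the mark (332,303) and the pen (327,151). The wheel's roundel at (337,244) is the right one: it is the largest and lies between the pins.

```bash
cat > h.py <<'E'
import cv2,numpy as np
from scipy.spatial.transform import Rotation as R
from rig import robot, optics, workorder
def ray(n,uv):
    c=optics.camera_info(n);k=c['mtx']
    p=cv2.undistortPoints(np.array(uv,float).reshape(-1,1,2),k,np.array([c['k1'],0,0,0.]))[:,0]
    return c['position'],R.from_quat(c['rotation']).apply(np.c_[p,np.ones(len(p))])
def at(n,uv,z):
    o,d=ray(n,uv); return o+d*((z-o[2])/d[:,2])[:,None]
def proj(n,P):
    c=optics.camera_info(n);q=R.from_quat(c['rotation']).inv().apply(np.atleast_2d(P)-c['position'])
    return cv2.projectPoints(q,np.zeros(3),np.zeros(3),c['mtx'],np.array([c['k1'],0,0,0.]))[0][:,0]
def red(n,pic,axis=None):
    h=cv2.cvtColor(pic,cv2.COLOR_BGR2HSV)
    m=(((h[...,0]<8)|(h[...,0]>172))&(h[...,1]>150)&(h[...,2]>80)).astype(np.uint8)
    v,u=np.nonzero(m); P=at(n,np.c_[u,v],.085)
    if axis is not None:
        r=np.linalg.norm(P[:,:2]-axis,axis=1); P=P[(r>90)*1>0] if 0 else P[(r>.085)&(r<.145)]
    return P
E
python3 - <<'E'
from h import *
p=cv2.imread('pics/top0.png')
d=np.load('pics/top0.npy')
# world points from depth
v,u=np.mgrid[0:420,0:560]; uv=np.c_[u.ravel(),v.ravel()]
o,r=ray('top',uv); W=(o+r*d.reshape(-1,1)).reshape(420,560,3)
m=((np.abs(W[...,2]-.085)<.009)).astype(np.uint8); m[:,:255]=0;m[:,415:]=0;m[:165]=0;m[325:]=0
c=max(cv2.findContours(m,0,2)[0],key=cv2.contourArea)[:,0]
P=at('top',c,.085)[:,:2]
def fit(P):
    for _ in range(5):
        A=np.c_[2*P,np.ones(len(P))];s=np.linalg.lstsq(A,(P**2).sum(1),rcond=None)[0];rr=np.sqrt(s[2]+s[:2]@s[:2])
        e=abs(np.linalg.norm(P-s[:2],axis=1)-rr);P=P[e<max(.002,2*e.std())]
    return s[:2],rr
ax,rr=fit(P);print('axis',ax,rr,len(P))
h=cv2.cvtColor(p,cv2.COLOR_BGR2HSV)
M=red('top',p,ax); c=M[:,:2].mean(0)-ax; print('mark ang',np.degrees(np.arctan2(c[1],c[0])),len(M),np.linalg.norm(c))
for q in [(340,201),(303,257),(371,264)]: 
    a=at('top',[q],.117)[0,:2]-ax;print('pin',np.degrees(np.arctan2(a[1],a[0])),np.linalg.norm(a))
b=at('top',[(380,318),(370,308)],.085)[:,:2]-ax;print('ptr',np.degrees(np.arctan2(b[:,1],b[:,0])),np.linalg.norm(b,axis=1))
for n,q in dict(pot=(240,190),block=(226,280),mouse=(408,174)).items(): print(n,at('top',[q],.04)[0])
cv2.imwrite('pics/crop.png',np.vstack([cv2.resize(p[170:340,250:450],(800,680),interpolation=cv2.INTER_CUBIC)[80:380],cv2.resize(p[170:340,250:450],(800,680),interpolation=cv2.INTER_CUBIC)[380:680]]))
E
```

```text
axis [ 0.49528179 -0.04260784] 0.13855801907508458 212
mark ang 174.65166132916315 93 0.11692992197717003
pin -2.727242260668109 0.0829161096990227
pin 112.65481858500739 0.07428360833469616
pin -122.53604749077259 0.07491832322674857
ptr [-149.16352695 -151.97353568] [0.16777955 0.14149356]
pot [0.61410227 0.15783462 0.04      ]
block [0.42222951 0.18096363 0.04      ]
mouse [ 0.65694205 -0.20813661  0.04      ]
```

View pics/crop.png

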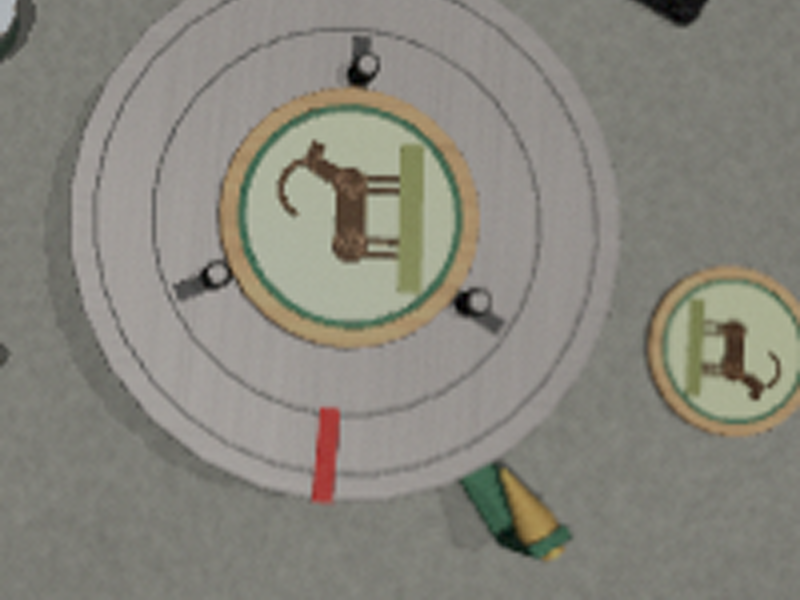

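The crop confirms it: the large roundel lies between three black pins, the red mark is at full-image (332,303), and the pointer tip is at about (375.7,307.5). Next I'll work out the tool axes and the approach.

Run:
```python
from h import *
ax=np.array([.4953,-.0426])
p=cv2.imread('pics/scene0.png')
t=at('top',[(375.7,307.5)],.085)[0];b=t[:2]-ax;print('tip',t,np.degrees(np.arctan2(b[1],b[0])),np.linalg.norm(b))
M=red('scene',p,ax); c=M[:,:2].mean(0)-ax; print('scene mark',np.degrees(np.arctan2(c[1],c[0])),len(M),np.linalg.norm(c))
# scene rim fit via grey roundness: project check
print('tip in scene',proj('scene',t))
s=robot.get_obs();m=R.from_quat(s['tool_rot']).as_matrix();print(m.round(3))
T=np.array([ax[0]+.0735,ax[1]-.06,.16]); print('tool shift cm',(m.T@(T-s['position'])*100).round(1))
```

```text
tip [ 0.37144755 -0.12045096  0.085     ] -147.84742471707858 0.14628807785084336
scene mark 175.48551695184628 45 0.11813899743427533
tip in scene [[198.13239295 158.49847519]]
[[-0.001 -0.971  0.24 ]
 [-0.002  0.24   0.971]
 [-1.     0.    -0.002]]
tool shift cm [  6.3 -57.7 -58.7]
```

{"method": "arm_command", "body": {
  "plan": [
    [0,0,0,-0.121,0,0,0],
    [0,0,0,-0.121,0,0,0],
    [0,-2.6,-4.4,0,0,0,0],
    [0,-2.6,-4.4,0,0,0,0],
    [0,-2.6,-4.4,0,0,0,0],
    [0,-2.6,-4.4,0,0,0,0],
    [0,-2.6,-4.4,0,0,0,0],
    [0,-2.6,-4.4,0,0,0,0],
    [0,-2.6,-4.4,0,0,0,0],
    [0,-2.6,-4.4,0,0,0,0],
    [0,-2.6,-4.4,0,0,0,0],
    [0,-2.6,-4.4,0,0,0,0]
  ],
  "grip_force": 60
}}

```text
time: 1.6
position: [0.4191, 0.1572, 0.2191]
tool_rot: [0.504, -0.498, -0.503, -0.494]
ft_force: [0.4, 0.2, 0.1]
grip_width: 0.0006
```

{"method": "arm_command", "body": {
  "plan": [
    [0,-2.5,-4.3,0,0,0,0],
    [0,-2.5,-4.3,0,0,0,0],
    [0,-2.5,-4.3,0,0,0,0],
    [0,-2.5,-4.3,0,0,0,0],
    [0,-2.5,-4.3,0,0,0,0],
    [0,-2.5,-4.3,0,0,0,0],
    [3,0,0,0,0,0,0],
    [3,0,0,0,0,0,0],
    [0,0,0,0,0,0,0]
  ]
}}

```text
time: 2.72
position: [0.5779, -0.1132, 0.1558]
tool_rot: [0.502, -0.5, -0.502, -0.496]
ft_force: [0.0, -0.5, -0.4]
grip_width: 0.0006
```

Run:
```python
from h import *
s=robot.get_obs();m=R.from_quat(s['tool_rot']).as_matrix();print(m.round(3),s['position'],s['ft_force'],s['time'])
p,_=optics.camera('scene')
c=p[90:270,120:340]; cv2.imwrite('pics/s1.png',cv2.resize(c,None,fx=3,fy=3,interpolation=cv2.INTER_CUBIC))
```

```text
[[-0.003 -1.    -0.008]
 [-0.004 -0.007  1.   ]
 [-1.     0.003 -0.004]] [ 0.57785788 -0.11319124  0.15576207] [ 0.00273211 -0.46812357 -0.40876511] 2.725
```

View pics/s1.png

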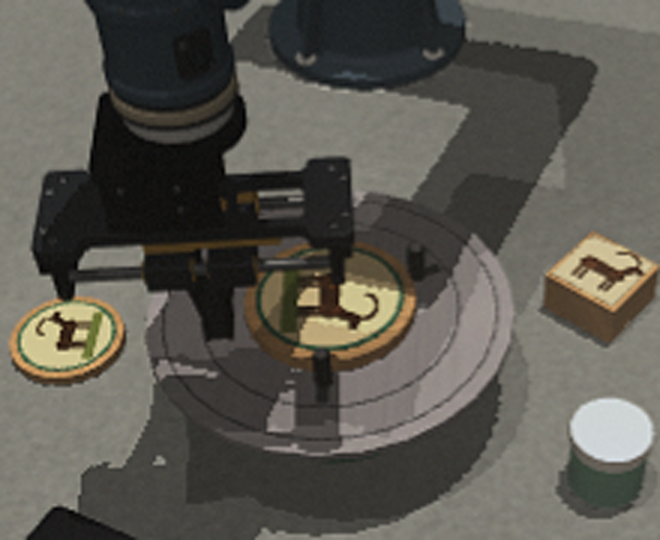

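{"method": "arm_command", "body": {
  "plan": [
    [2,0.3,1,0,0,0,0],
    [2,0.3,1,0,0,0,0],
    [1.1,0.1,0.7,0,0,0,0],
    [0,0,0,0,0,0,0]
  ]
}}

```text
time: 3.28
position: [0.5754, -0.0865, 0.1103]
tool_rot: [0.507, -0.498, -0.498, -0.498]
ft_force: [0.1, -0.4, -0.6]
grip_width: 0.0003
```

{"method": "arm_command", "body": {
  "plan": [
    [0.5,0.3,0,0,0,0,0],
    [0.1,0.1,0.8,0,0,0,0],
    [0,0.1,1.7,0,0,0,0],
    [0,0.3,2.4,0,0,0,0],
    [-4,0,0,0,0,0,0],
    [-5,0,0,0,0,0,0],
    [-4,0,0,0,0,0,0]
  ]
}}

```text
time: 4.15
position: [0.5657, -0.0332, 0.2361]
tool_rot: [0.508, -0.498, -0.497, -0.497]
ft_force: [0.8, -0.3, 0.5]
grip_width: 0.0004
```

```bash
cat > spin.py <<'E'
from h import *
ax=np.array([.4953,-.0426])
A=[];T=[]
for i in range(3):
    for n in('scene','top'):
        T0=robot.get_obs()['time'];p,_=optics.camera(n)
        M=red(n,p,ax)
        if len(M)>8:
            c=M[:,:2].mean(0)-ax;print(n,round(T0,3),round(np.degrees(np.arctan2(c[1],c[0])),1),len(M),round(np.linalg.norm(c),3))
        else: print(n,T0,'none',len(M))
s=robot.get_obs();print(s['position'].round(4),s['ft_force'].round(1),s['time'])
E
python3 spin.py
```

```text
scene 4.15 -100.4 44 0.119
top 4.2 none 0
scene 4.25 -82.3 49 0.12
top 4.3 none 0
scene 4.35 -64.4 52 0.119
top 4.4 none 1
[ 0.5647 -0.0337  0.2331] [-0.6  0.8  0.1] 4.45
```

The wheel is spinning at about 3.1 rad/s. While it runs free, I'll hover over the rim without touching it.

{"method": "arm_command", "body": {
  "plan": [
    [0,-2.2,-0.5,0,0,0,0],
    [0,-2.2,-0.4,0,0,0,0],
    [3,0,0,0,0,0,0],
    [3,0,0,0,0,0,0],
    [3,0,0,0,0,0,0],
    [1.5,0,0,0,0,0,0],
    [0,0,0,0,0,0,0],
    [0,0,0,0,0,0,0],
    [0,0,0,0,0,0,0],
    [0,0,0,0,0,0,0],
    [0,0,0,0,0,0,0],
    [0,0,0,0,0,0,0]
  ]
}}

```text
time: 5.95
position: [0.6056, -0.0415, 0.1175]
tool_rot: [0.503, -0.501, -0.502, -0.494]
ft_force: [0.8, -0.6, -0.5]
grip_width: 0.0005
```

{"method": "arm_command", "body": {
  "plan": [
    [0,0,0,0,0,0,0],
    [0,0,0,0,0,0,0],
    [0,0,0,0,0,0,0],
    [0,0,0,0,0,0,0],
    [0,0,0,0,0,0,0],
    [0,0,0,0,0,0,0],
    [0,0,0,0,0,0,0],
    [0,0,0,0,0,0,0],
    [0,0,0,0,0,0,0],
    [0,0,0,0,0,0,0],
    [0,0,0,0,0,0,0],
    [0,0,0,0,0,0,0]
  ]
}}

```text
time: 7.45
position: [0.6055, -0.0415, 0.1175]
tool_rot: [0.503, -0.501, -0.502, -0.494]
ft_force: [0.1, -0.6, 0.7]
grip_width: 0.0007
```

{"method": "arm_command", "body": {
  "plan": [
    [0,0,0,0,0,0,0],
    [0,0,0,0,0,0,0],
    [0,0,0,0,0,0,0],
    [0,0,0,0,0,0,0],
    [0,0,0,0,0,0,0],
    [0,0,0,0,0,0,0],
    [0,0,0,0,0,0,0],
    [0,0,0,0,0,0,0],
    [0,0,0,0,0,0,0]
  ]
}}

```text
time: 8.57
position: [0.6055, -0.0415, 0.1175]
tool_rot: [0.502, -0.501, -0.502, -0.494]
ft_force: [-0.2, -0.7, -0.1]
grip_width: 0.0005
```

```bash
python3 spin.py
```

```text
scene 8.575 -57.2 59 0.12
top 8.625 none 0
scene 8.675 -40.9 52 0.122
top 8.725 none 0
scene 8.775 -24.9 21 0.113
top 8.825 none 0
[ 0.6055 -0.0415  0.1175] [ 0.5 -0.5 -0. ] 8.875
```

{"method": "arm_command", "body": {
  "plan": [
    [1.5,0,0,0,0,0,0],
    [1.0,0,0,0,0,0,0],
    [0.3,0,0,0,0,0,0],
    [0.2,0,0,0,0,0,0],
    [0.2,0,0,0,0,0,0],
    [0.2,0,0,0,0,0,0]
  ]
}}

```text
time: 9.62
position: [0.6052, -0.0401, 0.0854]
tool_rot: [-0.502, 0.501, 0.503, 0.494]
ft_force: [-3.4, -0.1, 11.4]
grip_width: 0.0005
```

```bash
python3 spin.py
```

```text
scene 9.625 72.2 38 0.127
top 9.675 none 0
scene 9.725 72.1 39 0.127
top 9.775 none 0
scene 9.825 72.2 40 0.126
top 9.875 none 0
[ 0.6052 -0.0402  0.0854] [-3.7 -0.2 11.4] 9.925
```

Step 2 is done: the wheel is held at about 72°. The mark needs roughly +140° anticlockwise, so I'll drag it round by the rim.

{"method": "arm_command", "body": {
  "plan": [
    [0.2,0.08,1.15,0,0,0,0],
    [0.2,0.2,1.13,0,0,0,0],
    [0.2,0.32,1.1,0,0,0,0],
    [0.2,0.43,1.07,0,0,0,0],
    [0.2,0.54,1.01,0,0,0,0],
    [0.2,0.65,0.95,0,0,0,0],
    [0.2,0.74,0.88,0,0,0,0],
    [0.2,0.83,0.8,0,0,0,0],
    [0.2,0.91,0.71,0,0,0,0],
    [0.2,0.98,0.61,0,0,0,0],
    [0.2,1.03,0.5,0,0,0,0],
    [0.2,0,0,0,0,0,0]
  ]
}}

```text
time: 11.42
position: [0.553, 0.0522, 0.0856]
tool_rot: [0.519, -0.492, -0.489, -0.499]
ft_force: [-1.3, -3.9, 7.7]
grip_width: 0.0004
```

```bash
cat >> spin.py <<'E'
d=s['position'][:2]-ax;print('finger',np.degrees(np.arctan2(d[1],d[0])).round(1),np.linalg.norm(d).round(4))
m=R.from_quat(s['tool_rot']).as_matrix();print(m.round(3).tolist())
E
python3 spin.py
```

```text
scene 11.425 none 0
top 11.475 none 0
scene 11.525 none 0
top 11.575 none 0
scene 11.625 none 0
top 11.675 none 0
[0.5545 0.0513 0.0856] [-1.1 -3.1 10.4] 11.725
finger 57.8 0.111
[[0.04, -0.999, -0.015], [-0.024, -0.016, 1.0], [-0.999, -0.04, -0.025]]
```

{"method": "arm_command", "body": {
  "plan": [
    [0.2,1.14,0.63,0,0,0,0],
    [0.2,1.2,0.51,0,0,0,0],
    [0.2,1.24,0.38,0,0,0,0],
    [0.2,1.28,0.25,0,0,0,0],
    [0.2,1.3,0.11,0,0,0,0],
    [0.2,1.3,-0.02,0,0,0,0],
    [0.2,1.29,-0.16,0,0,0,0],
    [0.2,1.27,-0.29,0,0,0,0],
    [0.2,1.23,-0.42,0,0,0,0],
    [0.2,1.18,-0.55,0,0,0,0],
    [0.2,0,0,0,0,0,0]
  ]
}}

```text
time: 13.1
position: [0.4684, 0.0548, 0.0864]
tool_rot: [0.544, -0.467, -0.459, -0.524]
ft_force: [-0.2, 3.6, 7.0]
grip_width: 0.0005
```

```bash
python3 spin.py
```

```text
scene 13.1 178.4 18 0.107
top 13.15 none 0
scene 13.2 178.0 12 0.107
top 13.25 none 0
scene 13.3 178.0 12 0.107
top 13.35 none 0
[0.4695 0.0551 0.0862] [-2.6  6.  17.8] 13.4
finger 104.8 0.1011
[[0.142, -0.99, -0.009], [-0.026, -0.013, 1.0], [-0.989, -0.142, -0.028]]
```

{"method": "arm_command", "body": {
  "plan": [
    [-3,0,0,0,0,0,0],
    [-3,0,0,0,0,0.14,0],
    [0,-4,0,0,0.02,0,0],
    [0,-5,0,0,0,0,0],
    [0,-5,0,0,0,0,0]
  ]
}}

```text
time: 14.02
position: [0.601, 0.0589, 0.1487]
tool_rot: [0.515, -0.508, -0.489, -0.487]
ft_force: [1.3, 0.2, -0.0]
grip_width: 0.0006
```

```bash
python3 spin.py
```

```text
scene 14.025 -179.3 10 0.105
top 14.075 none 0
scene 14.125 -179.3 12 0.119
top 14.175 none 0
scene 14.225 -179.2 15 0.115
top 14.275 none 0
[0.5974 0.059  0.1475] [-0.1 -0.8  0.1] 14.325
finger 44.9 0.144
[[0.0, -1.0, -0.01], [-0.048, -0.01, 0.999], [-0.999, 0.0, -0.048]]
```

{"method": "arm_command", "body": {
  "plan": [
    [0,-0.2,-4.5,0,-0.048,0,0],
    [0,-0.2,-4.5,0,0,0,0],
    [0,0,-4,0,0,0,0],
    [3,0,0,0,0,0,0],
    [1.7,0,0,0,0,0,0],
    [0,0,0,0,0,0,0]
  ]
}}

```text
time: 15.08
position: [0.5946, -0.0715, 0.102]
tool_rot: [-0.501, 0.498, 0.505, 0.496]
ft_force: [-0.1, -0.7, -0.7]
grip_width: 0.0002
```

```bash
python3 spin.py
```

```text
scene 15.075 -178.8 41 0.117
top 15.125 none 0
scene 15.175 -178.7 40 0.117
top 15.225 none 0
scene 15.275 -178.7 40 0.117
top 15.325 none 0
[ 0.597  -0.0718  0.104 ] [-0.4  0.4  0.5] 15.375
finger -16.0 0.1058
[[-0.001, -1.0, -0.013], [0.002, -0.013, 1.0], [-1.0, 0.001, 0.002]]
```

{"method": "arm_command", "body": {
  "plan": [
    [1.4,-0.6,0,0,0,0,0],
    [0.4,0,0,0,0,0,0],
    [0.2,0,0,0,0,0,0],
    [0.2,0,0,0,0,0,0],
    [0.2,-0.23,1.0,0,0,0,0],
    [0.2,-0.13,1.1,0,0,0,0],
    [0.2,-0.04,1.1,0,0,0,0],
    [0.2,0.06,1.1,0,0,0,0],
    [0.2,0.15,1.1,0,0,0,0],
    [0.2,0,0,0,0,0,0]
  ]
}}

```text
time: 16.62
position: [0.6082, -0.0185, 0.0854]
tool_rot: [0.508, -0.495, -0.501, -0.496]
ft_force: [-3.0, -1.3, 13.3]
grip_width: 0.0008
```

```bash
python3 spin.py
```

```text
scene 16.625 -151.2 49 0.12
top 16.675 none 0
scene 16.725 -151.6 43 0.123
top 16.775 none 0
scene 16.825 -151.7 41 0.123
top 16.875 none 0
[ 0.6084 -0.0196  0.0854] [-3.5  0.9 12.1] 16.925
finger 11.5 0.1154
[[0.008, -1.0, -0.016], [-0.006, -0.016, 1.0], [-1.0, -0.008, -0.006]]
```

{"method": "arm_command", "body": {
  "plan": [
    [0.2,0.1,0.5,0,0,0,0],
    [0.2,0.1,0.4,0,0,0,0],
    [0.1,0,0,0,0,0,0],
    [0,0,0,0,0,0,0],
    [-0.3,0,0,0,0,0,0],
    [-3,0,0,0,0,0,0],
    [-4,0,0,0,0,0,0],
    [-4,0,0,0,0,0,0],
    [0,-3,5,0,0,0,0],
    [0,-3,5,0,0,0,0],
    [0,-3,5,0,0,0,0],
    [0,-3,5,0,0,0,0]
  ]
}}

```text
time: 18.42
position: [0.7253, 0.1912, 0.1992]
tool_rot: [0.506, -0.498, -0.498, -0.498]
ft_force: [1.4, -0.5, 0.2]
grip_width: 0.0002
```

{"method": "arm_command", "body": {
  "plan": [
    [0,0,5,0,0,0,0],
    [0,0,5,0,0,0,0],
    [0,0,5,0,0,0,0],
    [0,0,0,0,0,0,0]
  ]
}}

```text
time: 18.92
position: [0.7244, 0.3508, 0.1935]
tool_rot: [0.506, -0.497, -0.5, -0.496]
ft_force: [0.9, -0.8, 0.2]
grip_width: 0.0
```

```bash
python3 spin.py
python3 - <<'E'
from h import *
p,_=optics.camera('top'); cv2.imwrite('pics/t2.png',cv2.resize(p[170:340,250:450],(700,595),interpolation=cv2.INTER_CUBIC))
E
```

```text
scene 18.925 -147.5 49 0.119
top 18.975 -147.9 89 0.117
scene 19.025 -147.5 49 0.119
top 19.075 -147.8 88 0.117
scene 19.125 -147.5 49 0.119
top 19.175 -147.8 88 0.117
[0.7265 0.3439 0.195 ] [ 0.4  0.2 -0.3] 19.225
finger 59.1 0.4504
[[0.007, -1.0, -0.005], [-0.009, -0.005, 1.0], [-1.0, -0.007, -0.009]]
```

View pics/t2.png

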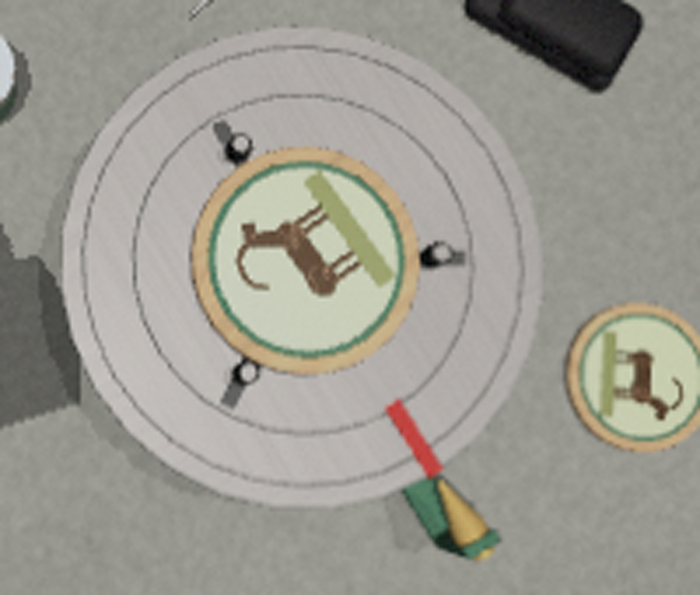

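The crop shows the outer end of the red mark at (435,474) meeting the pointer tip at (441,480). The roundel is centred between the pins and the wheel isn't moving, so I'm handing in.

```bash
python3 -c "
from rig import workorder
print(workorder.hand_in())"
```

```text
the job is handed in; nothing more can be done
None
```

The wheel ran freely, was braked by fingertip, and stands still with the red mark at the pointer. I handed the job in at about 19.2 s of the 54 s allowed; no verdict is reported.

- **Spin:** I flicked pin_a anticlockwise with the shut fingertips. The wheel ran untouched for over 4.7 s, at about 3.1 rad/s at the start and 2.8 at the end, well above the required 1.25.
- **Brake and positioning:** A fingertip on the bare rim stopped it with about 11 N. I then dragged it round by the rim in short strokes and lifted clear. The highest force I read was about 18 N.
- **Last checks:** The mark reads −147.8° in the top camera (steady over three frames), and I measured the pointer tip there at −147.8°. The scene camera gives −147.5° for the mark. In the close crop, its outer end sits within a few millimetres of the tip.
- **Roundel and surroundings:** The roundel lies between its pins. My moves passed well above the pot, block, pen and mouse. I didn't re-measure their positions at the end.
- **What disagreed:** The two cameras differed by up to 1° on the mark. During the second drag stroke the tool tilted about 8° and drifted inwards to 101 mm from the axis, so I lifted, corrected it and finished with a fresh stroke.

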